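# Offer up the enclosure lid's hinge leaf

## Task

The lid hinge of the laser enclosure is being refitted. First draw the hinge pin out of the gap by sliding its upright grip along the frame profile, away from the two fixed knuckles, all the way back to its stop; then pick up the loose hinge leaf by its rib and lower its knuckle gently into the gap between the fixed knuckles, down onto the black saddle, with the leaf level and on the robot's side of the hinge, so that the three holes line up. Finish while still holding the leaf there, gripped, level, still and lined up, with the pin left drawn; do not let go, and do not disturb the things standing around.

Things in the scene. Friction and masses are not known exactly. Their poses are not given: they have to be found in the camera images.
- frame: Aluminium frame profile fixed to the table, with the fixed steel hinge leaf on it. Origin on the table surface straight below the middle of the gap between the two fixed knuckles; x across the profile, away from the robot; y along the hinge axis, towards the pin's grip; z up. Profile: x -14..46, y -59..179, 60 high. Fixed leaf's plate: x 9..46, height 71..77, a little lower than the knuckles.
- seat_axis (a point): Middle of the gap between the two fixed knuckles, on the hinge axis, 75 above the table; axes as frame. The fixed knuckles are upstanding tubes of 24 outer diameter with 12 holes along y, at y -37..-17 and 17..37 from here (gap 34); their tops are at height 87.
- saddle: Fixed slippery black plastic vee under the gap (45 degree flanks, 33 long along y, flank tops at about x +-15 and height 72). A 24 knuckle lowered into it comes to rest with its axis on the hinge axis, at height 75. Origin and axes as frame.
- pin (a joint): Slide of the hinge pin along the frame's +y, in m: 0 = pin (8 diameter, tip towards -y) right through both fixed knuckles; 0.062 = fully drawn against its stop, tip inside the +y knuckle (the gap is free from 0.054 on). Starts at 0 to 0.02. Friction about 3 N; it stays where it is left.
- pin_grip (a point): Middle of the pin's black upright grip, at height 100; moves with the slide, axes as frame. The grip is a tab 24 (x) by 14 (y), height 80 to 115; below it a carriage 22 by 40 with its top at height 80. Nothing stands beside the tab in x. It is 85 plus the slide's value (in mm) from the gap's middle along y.
- leaf: Loose steel hinge leaf, 0.2 to 0.4 kg, flat on the table. Origin at its underside below the rib; x towards its knuckle, z up. Plate x -35..32, y +-35, top at z 17; a neck 28 wide runs on to the knuckle, a foot 11 deep is under the other end. Rib: upright at x = 0, 12 thick (x), 50 long (y), z 17 to 62. Fitted: x, y as the frame's; origin 55 on the robot's side of the hinge axis, at height 63.
- leaf_bore (a point): Centre of the loose leaf's knuckle: 24 outer diameter, 12 hole along y, 30 long, ends chamfered by 3; it lies 55 along x and 12 above the leaf's origin, axes as leaf. Grip the leaf by its rib across the 12 thickness, some 48 above the origin: lower, fingertips meet the plate.
- vial: Bystander: small amber bottle, 32 diameter, 65 high; origin under its centre. Leave alone.
- jar: Bystander: open glass cup, 64 diameter, 70 high; origin under its centre. Leave alone.
- driver: Bystander: screwdriver lying on the table, 170 long. Leave alone.
- mirror: Bystander: black mirror mount on a round steel foot (44 diameter), 81 high; origin under its centre. Leave alone.
Not all that is in view belongs to the job. Leave any purple or red look-alike of the leaf alone.

How it is judged:
By the outcome, as a careful person would: the job done as asked, in the order asked, and still so for the second after the job is handed in, while the arm keeps its last pose, push and grip.
It also fails if it takes over 53 s, if anything falls off the work surface, if the arm or the gripper's body presses on something with over 40 N, if the wrist force passes 120 N, or if a joint passes its speed limit or range.

## Robot

A 7-joint arm with a two-finger parallel gripper is mounted at the origin on the work surface. World frame = base frame: x ahead of the robot, y to its left, z up, the work surface at z = 0. Lengths are in m, angles in rad, forces in N, time in s.
With the tool pointing down it reaches from about 0.425 to 0.925 m from the base axis. Payload 6.8 kg.
Tool frame: the origin (TCP) lies at the very end of the fingers, on their centre line; the grasp point (between the pads) lies 19 mm behind it (r.grip_point_offset is the distance from the TCP to the grasp point, in m); z points along the fingers, y is the line along which they close (so a half turn about z gives the same grasp; the last joint's range is limited). The gripper opens to 85 mm and grips with 20 to 120 N. Pads are 22 mm wide; open, the fingers measure 114 mm over their backs; the gripper's body (76 mm by 85 mm) begins 54 mm behind the grasp point. The pads swing forward as they close: fully open they stand 13 mm farther back than shut.
Start: joints at [-1.432, 0.477, 0.022, 1.555, -0.011, 1.109, -0.083], TCP at [0.165, 0.655, 0.231] pointing down, gripper open.
Joint ranges: [-2.96, 2.96], [-0.34, 2.1], [-1.41, 1.46], [0.24, 2.44], [-1.37, 4.51], [0.17, 1.92], [-2.96, 2.96]. Speed limits (rad/s): [2.39, 2.39, 3.14, 3.14, 3.14, 3.14, 3.14].

## Interface

Orientations are given as a rotation vector (axis times angle).
In Python, from bench import status, eyes, r gives the robot as it stands.
- The arm moves only by the shell command python3 -m crank 'ROWS' [OPENING] [FORCE]. ROWS is JSON, a list of rows, each a list of 6 numbers: the shift along the tool's x, y, z normalised to -1 to 1, where 1 is 0.02 m, then the turn, a rotation vector about the tool's x, y, z normalised to -1 to 1, where 1 is 45 degrees. A call has 1 to 12 rows; each row shifts and turns the commanded pose from where the row before left it, along the tool's axes as they then stand; what a row does not reach is not made up. A row lasts 1/10 s, in which the tool goes at most 50 mm and 8.59 degrees, less where a joint would pass 70% of its speed; a pose out of reach is approached as far as the arm can. A call with a number of a shift or a turn outside -1 to 1 is refused whole. A call with a gripper value outside its range is refused whole. OPENING is the opening, from 0 (shut) to 1 (fully open), set as the call begins (- or left out, the last holds). The fingers move at their own pace and stop on an object; FORCE is the grip in N (left out, the last holds). Time passes only in rows, so rows that do not move let the fingers close. It gives the time, the measured TCP pose, the force, the opening and the grip force at its end, in the units of the state.
- status.get_obs(): the state, without advancing time (a new reading comes with each control period).
- eyes.grab_frame(name): name is "side" or "top" or "wrist"; returns a dict with "image" (480x640x3 uint8, red, green, blue), "depth" (480x640 float32, m along the optical axis (not along the pixel's ray), 0 where there is no reading), "fovy" (degrees; the focal length in pixels is half the picture's height over the tangent of half this angle, whatever the lens; pixels are square), "cx", "cy" (the principal point, pixels), "k1" (the pictures are not rectified: a ray, as slopes to the right and down, at radius r is drawn at 1 + k1 r^2 times it, then the intrinsics apply), "world_to_cam" (4x4, takes a point from world to camera coordinates). Camera axes: x right, y up, looking along -z (the intrinsics and any distortion apply to the point x, -y, -z); pixel columns grow to the right and rows downward; lengths in m; the calibration is good to about 2 mm. A picture is of the moment at which its call begins.
- r.hand_in(): hands the job in; it is judged then, once.
The state is a dict: "clock": time; "joints": joint angles; "qvel": joint speeds; "tau": joint torques, N m; "tcp_pos": TCP position; "orientation": TCP orientation; "contact_force": force on the tool from outside, world axes, zero at the start; "moment": the same for the moment, N m; "grip_width": finger opening in m; "gripper_force": force on a finger pad.
Only numpy, scipy, OpenCV 4.12 (cv2) and the standard library are available. Lean on these libraries where they do the work, as an engineer would, in place of code of your own. Each camera call takes 0.05 s, during which the arm holds its last target. There are 200 camera calls.

## Working session

There is one attempt and no reset: what is moved stays moved. The work goes in short steps, Python scripts to look and compute and a shell command to move; the robot and the scene stay as the last step left them, time stands still between calls to the robot, and variables do not carry over. Pictures are saved under pics/ and viewed, at most 10 in all, crops included, and the job is handed in when it is done.

```bash
ls; mkdir -p pics; cat > h.py <<'E'
import numpy as np, cv2
from bench import status, eyes, r
from scipy.spatial.transform import Rotation as R
def grab(n):
    f=eyes.grab_frame(n); np.savez('last_'+n,**f); return f
def cloud(f):
    d=f['depth']; H,W=d.shape; fl=H/2/np.tan(np.radians(f['fovy'])/2)
    K=np.array([[fl,0,f['cx']],[0,fl,f['cy']],[0,0,1.]])
    v,u=np.mgrid[:H,:W]
    p=cv2.undistortPoints(np.stack([u.ravel(),v.ravel()],1).astype(float)[:,None],K,np.array([float(f['k1']),0,0,0]))[:,0]
    z=d.ravel(); c=np.stack([p[:,0]*z,-p[:,1]*z,-z,np.ones_like(z)],1)
    w=(np.linalg.inv(f['world_to_cam'])@c.T).T[:,:3]; w[z==0]=np.nan
    return w.reshape(H,W,3)
def save(f,name): cv2.imwrite('pics/'+name,f['image'][:,:,::-1])
E
python3 - <<'E'
from h import *
o=status.get_obs(); print({k:np.round(v,3) for k,v in o.items()})
for n in('top','side'):
    f=grab(n); save(f,n+'0.png'); print(n,f['fovy'],f['k1'],np.round(np.linalg.inv(f['world_to_cam'])[:3],2).tolist())
E
```

```text
pics
{'clock': np.float64(0.0), 'joints': array([-1.432,  0.478,  0.022,  1.556, -0.012,  1.109, -0.083]), 'qvel': array([-0.   ,  0.   , -0.   ,  0.   , -0.002,  0.   ,  0.001]), 'tau': array([ 2.0000e-03, -5.9644e+01,  1.6080e+00, -2.8118e+01,  1.2000e-02,
        9.0000e-03,  0.0000e+00]), 'tcp_pos': array([0.165, 0.654, 0.23 ]), 'orientation': array([-3.870e-01, -3.118e+00,  3.000e-03]), 'contact_force': array([-0.209,  0.559, -0.669]), 'moment': array([ 0.009,  0.073, -0.017]), 'gripper_force': np.float64(0.0), 'grip_width': np.float64(0.085)}
top 42.77322504491287 -0.02236372992201408 [[0.01, 1.0, -0.06, 0.48], [-1.0, 0.01, -0.01, -0.06], [-0.01, 0.06, 1.0, 1.37]]
side 45.00690356753765 -0.07586998556877417 [[-0.96, 0.15, -0.22, 0.33], [-0.27, -0.58, 0.77, 0.86], [-0.01, 0.8, 0.6, 0.78]]
```

View pics/top0.png

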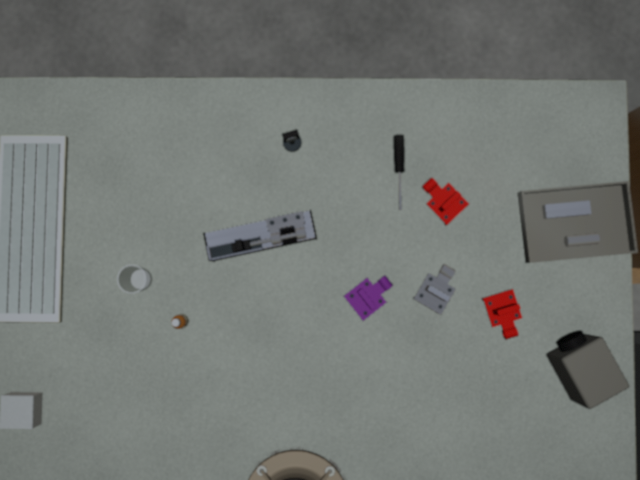

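View pics/side0.png

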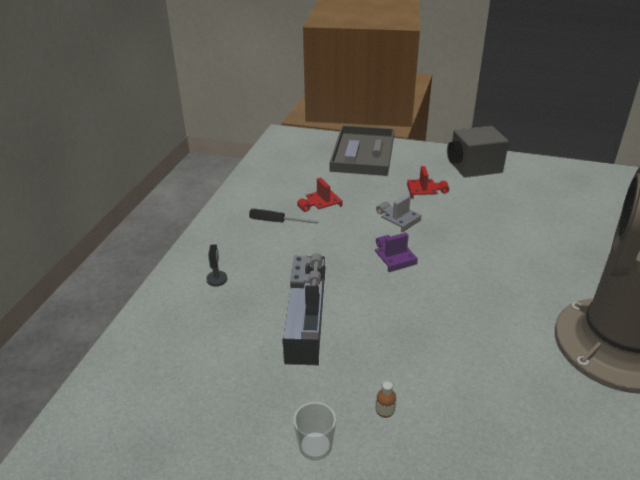

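The top view shows the frame from (205,245) to (315,225), with the knuckles near (288,235) and the grip near (240,245). The grey leaf is at (435,292) with its knuckle at (447,271). The purple and red ones are look-alikes. The jar is at (135,279), the vial at (180,322), the mirror at (291,141) and the driver at (399,170). Next I'll measure these.

```bash
cat > m.py <<'E'
from h import *
P={}
for n in('top','side'):
    f=dict(np.load(f'last_{n}.npz')); w=cloud(f); P[n]=(f,w)
f,w=P['top']
for nm,(u,v) in dict(base=(297,462),table=(250,380),grip=(240,245),vial=(180,322),jar=(125,265),mirror=(291,141),leafrib=(437,292)).items(): print(nm,np.round(w[v,u],3))
# frame: points z>0.05 in region
def rect(mask,nm):
    p=w[mask]; p=p[:,:2].astype(np.float32)
    print(nm,len(p),cv2.minAreaRect(p), p.mean(0))
v,u=np.mgrid[:480,:640]
box=lambda a,b,c,d:(u>=a)&(u<=b)&(v>=c)&(v<=d)
z=w[...,2]
B=box(190,330,195,275)
rect(B&(z>.045)&(z<.068),'profile'); rect(B&(z>.09),'grip'); rect(B&(z>.080)&(z<.09),'knuckles')
L=box(405,465,255,320)
rect(L&(z>.008)&(z<.03),'leaf'); rect(L&(z>.04),'rib')
print('z hist',np.round(np.sort(z[L&(z>.04)])[-5:],3), np.round(np.sort(z[B])[-5:],3))
im=f['image']
cv2.imwrite('pics/c1.png',np.hstack([cv2.resize(im[195:275,195:325],(650,400),interpolation=2),cv2.resize(im[255:325,405:470][:, :],(371,400),interpolation=2)])[:,:,::-1][:, :1021] if 0 else cv2.resize(im[195:325,195:475],(800,371),interpolation=2)[:,:,::-1])
ws=P['side'][1]; zs=ws[...,2]
for nm,(uu,vv) in dict(grip=(312,292),leafrib=(401,203)).items(): print('side',nm,np.round(ws[vv,uu],3))
E
python3 m.py
```

```text
base [ 0.092 -0.     0.01 ]
table [ 0.266  0.106 -0.   ]
grip [0.558 0.116 0.116]
vial [0.396 0.251 0.054]
jar [0.517 0.367 0.069]
mirror [0.796 0.018 0.028]
leafrib [ 0.464 -0.297  0.067]
profile 1742 ((0.583533525466919, 0.08163145184516907), (0.06471769511699677, 0.2362571358680725), 12.480500221252441) [0.5829171  0.09749814]
grip 106 ((0.5697956085205078, 0.056182265281677246), (0.023379234597086906, 0.14430680871009827), 8.75904655456543) [0.5610061  0.11251651]
knuckles 342 ((0.5836130380630493, 0.08874619752168655), (0.05719967931509018, 0.21095938980579376), 13.003641128540039) [0.5824788  0.04704163]
leaf 1031 ((0.48032838106155396, -0.3099939227104187), (0.10719615966081619, 0.11136215180158615), 59.954952239990234) [ 0.47019127 -0.30319217]
rib 150 ((0.4624244272708893, -0.2999083697795868), (0.05019336938858032, 0.012402793392539024), 60.06240463256836) [ 0.4626128 -0.298724 ]
z hist [0.067 0.067 0.067 0.068 0.068] [nan nan nan nan nan]
side grip [0.556 0.124 0.109]
side leafrib [ 0.461 -0.29   0.056]
```

View pics/c1.png

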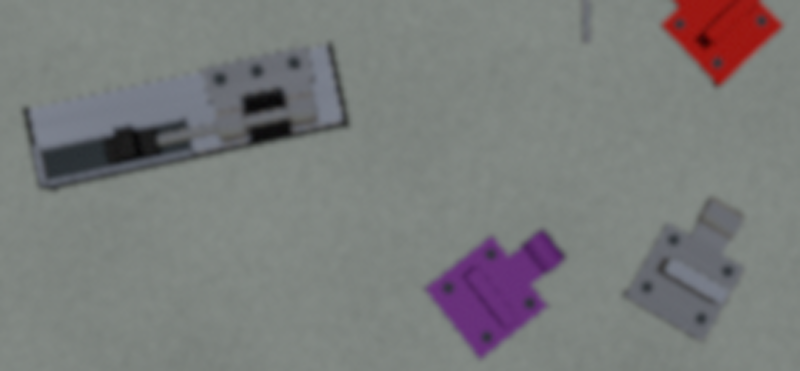

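Everything agrees: the profile centre and yaw of about 12.5° put the gap origin near (0.581,0.020), and the grip sits on the axis with a slide of about 10 mm. The leaf's rib is at (0.4625,-0.2995) with leaf yaw about -30°. I'll move above the grip and look again with the wrist camera.

```bash
cat >> h.py <<'E'
def plan(pos,yaw,N,pitchfix=True):
    """rows (constant) bringing TCP to pos, pointing down, tool y at azimuth yaw deg, in N rows"""
    o=status.get_obs(); Rc=R.from_rotvec(o['orientation']); 
    y=np.array([np.cos(np.radians(yaw)),np.sin(np.radians(yaw)),0]); z=np.array([0,0,-1.]); x=np.cross(y,z)
    Rt=R.from_matrix(np.stack([x,y,z],1)); rel=Rc.inv()*Rt; rv=rel.as_rotvec()
    t=Rc.inv().apply(np.array(pos)-o['tcp_pos'])
    S=sum(R.from_rotvec(rv*k/N).as_matrix() for k in range(N)); s=np.linalg.solve(S,t)
    print('row x',N,np.round(s/.02,3),np.round(rv/N/np.radians(45),4),'max .19; now',np.round(o['tcp_pos'],4),'clock',o['clock'])
E
python3 - <<'E'
from h import *
plan([.561,.1125,.19],12.4,32)
E
```

```text
row x 32 [-1.091 -0.171  0.064] [-0.0001  0.      0.0441] max .19; now [0.1648 0.654  0.2304] clock 0.1
```

```bash

python3 -m crank '[[-0.97,-0.15,0.057,0,0,0.0392],[-0.97,-0.15,0.057,0,0,0.0392],[-0.97,-0.15,0.057,0,0,0.0392],[-0.97,-0.15,0.057,0,0,0.0392],[-0.97,-0.15,0.057,0,0,0.0392],[-0.97,-0.15,0.057,0,0,0.0392],[-0.97,-0.15,0.057,0,0,0.0392],[-0.97,-0.15,0.057,0,0,0.0392],[-0.97,-0.15,0.057,0,0,0.0392],[-0.97,-0.15,0.057,0,0,0.0392],[-0.97,-0.15,0.057,0,0,0.0392],[-0.97,-0.15,0.057,0,0,0.0392]]'
python3 -m crank '[[-0.97,-0.15,0.057,0,0,0.0392],[-0.97,-0.15,0.057,0,0,0.0392],[-0.97,-0.15,0.057,0,0,0.0392],[-0.97,-0.15,0.057,0,0,0.0392],[-0.97,-0.15,0.057,0,0,0.0392],[-0.97,-0.15,0.057,0,0,0.0392],[-0.97,-0.15,0.057,0,0,0.0392],[-0.97,-0.15,0.057,0,0,0.0392],[-0.97,-0.15,0.057,0,0,0.0392],[-0.97,-0.15,0.057,0,0,0.0392],[-0.97,-0.15,0.057,0,0,0.0392],[-0.97,-0.15,0.057,0,0,0.0392]]'
python3 - <<'E'
from h import *
plan([.561,.1125,.19],12.4,12)
E
```

```text
clock: 1.3
tcp_pos: [0.3634, 0.5271, 0.2175]
orientation: [0.957, 2.992, 0.0]
contact_force: [0.3, 0.2, -0.4]
grip_width: 0.0851
gripper_force: 0.0
clock: 2.5
tcp_pos: [0.5012, 0.3378, 0.2039]
orientation: [-1.49, -2.766, -0.0]
contact_force: [-0.4, 0.4, -0.1]
grip_width: 0.0849
gripper_force: 0.0
row x 12 [-0.965 -0.151  0.058] [ 0.     -0.      0.0388] max .19; now [0.5012 0.3378 0.2039] clock 2.5
```

```bash

python3 -m crank '[[-0.96,-0.15,0.057,0,0,0.0388],[-0.96,-0.15,0.057,0,0,0.0388],[-0.96,-0.15,0.057,0,0,0.0388],[-0.96,-0.15,0.057,0,0,0.0388],[-0.96,-0.15,0.057,0,0,0.0388],[-0.96,-0.15,0.057,0,0,0.0388],[-0.96,-0.15,0.057,0,0,0.0388],[-0.96,-0.15,0.057,0,0,0.0388],[-0.96,-0.15,0.057,0,0,0.0388],[-0.96,-0.15,0.057,0,0,0.0388],[-0.96,-0.15,0.057,0,0,0.0388],[-0.96,-0.15,0.057,0,0,0.0388]]'
python3 - <<'E'
from h import *
f=grab('wrist'); save(f,'w1.png'); w=cloud(f)
v,u=np.mgrid[:480,:640]; z=w[...,2]
print(np.round(np.linalg.inv(f['world_to_cam'])[:3,3],3))
c,s=np.cos(np.radians(12.4)),np.sin(np.radians(12.4))
fx=(w[...,0]-.5808)*c+(w[...,1]-.0196)*s; fy=-(w[...,0]-.5808)*s+(w[...,1]-.0196)*c
def rep(m,n):
    p=w[m][:,:2].astype(np.float32); print(n,len(p),np.round(np.nanpercentile(fx[m],[2,50,98]),4),np.round(np.nanpercentile(fy[m],[2,50,98]),4),np.round(np.nanmedian(z[m]),4)); print(cv2.minAreaRect(p))
B=(abs(fx)<.08)&(fy>-.09)&(fy<.2)
rep(B&(z>.1)&(z<.12)&(fy>.07),'grip'); rep(B&(z>.055)&(z<.064),'profile top'); rep(B&(z>.079)&(z<.095)&(fy<.05),'knuck')
E
```

```text
clock: 3.7
tcp_pos: [0.5608, 0.1137, 0.1902]
orientation: [-1.968, -2.449, -0.0]
contact_force: [0.3, -0.3, -0.5]
grip_width: 0.0853
gripper_force: 0.0
[0.545 0.184 0.333]
grip 873 [-0.0128 -0.0015  0.01  ] [0.0938 0.1024 0.1074] 0.1153
((0.5579639077186584, 0.11749695241451263), (0.023954814299941063, 0.014222378842532635), 12.214312553405762)
profile top 7591 [-0.0128  0.0262  0.0439] [-0.0572  0.1039  0.1757] 0.0603
((0.5834687352180481, 0.07935728132724762), (0.06176416948437691, 0.23757711052894592), 12.482987403869629)
knuck 1483 [-0.0111  0.0005  0.037 ] [-0.0365  0.0155  0.0404] 0.0841
((0.5952637791633606, 0.028561927378177643), (0.055623456835746765, 0.08862486481666565), 13.160784721374512)
```

View pics/w1.png

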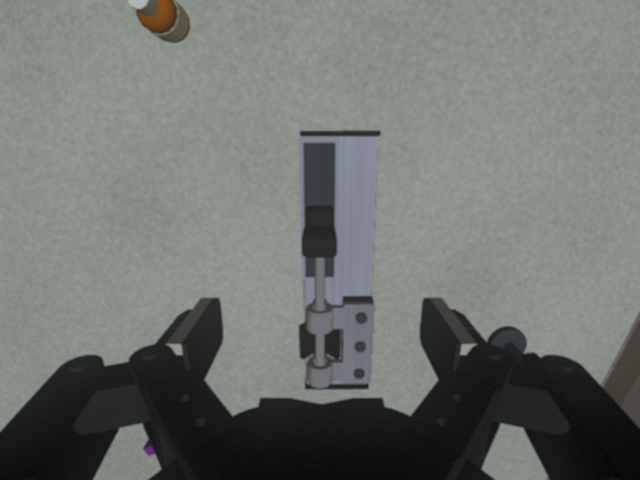

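The wrist view shows the black grip at (319,235), the pin running down to the knuckles at (318,320) and (318,375), and nothing beside the tab. The grip centre is at (0.558,0.1175), so the slide is about 15 mm. I'll descend and grip it.

```bash
python3 - <<'E'
from h import *
plan([.558,.1175,.083],12.3,8)
E
```

```text
row x 8 [ 0.055 -0.007  0.67 ] [-0.0001  0.0003 -0.0006] max .19; now [0.561  0.1093 0.1902] clock 3.75
```

```bash
python3 -m crank '[[0.055,-0.007,0.67,0,0,0],[0.055,-0.007,0.67,0,0,0],[0.055,-0.007,0.67,0,0,0],[0.055,-0.007,0.67,0,0,0],[0.055,-0.007,0.67,0,0,0],[0.055,-0.007,0.67,0,0,0],[0.055,-0.007,0.67,0,0,0],[0.055,-0.007,0.67,0,0,0],[0,0,0,0,0,0]]'
python3 -m crank '[[0,0,0,0,0,0],[0,0,0,0,0,0],[0,0,0,0,0,0],[0,0,0,0,0,0],[0,0,0,0,0,0],[0,0,0,0,0,0]]' 0 35
```

```text
clock: 4.65
tcp_pos: [0.5563, 0.1235, 0.0809]
orientation: [-1.963, -2.45, 0.005]
contact_force: [-0.7, 0.4, -0.4]
grip_width: 0.0856
gripper_force: 0.0
clock: 5.25
tcp_pos: [0.5572, 0.1235, 0.0837]
orientation: [-1.964, -2.451, 0.0]
contact_force: [-3.3, -0.0, 5.8]
grip_width: 0.0237
gripper_force: 35.7
```

```bash
python3 -m crank '[[0.25,0,0,0,0,0],[0.25,0,0,0,0,0],[0.25,0,0,0,0,0],[0.25,0,0,0,0,0],[0.25,0,0,0,0,0],[0.25,0,0,0,0,0],[0.25,0,0,0,0,0],[0.25,0,0,0,0,0],[0.2,0,0,0,0,0],[0,0,0,0,0,0]]'
python3 -m crank '[[0.1,0,0,0,0,0],[0.1,0,0,0,0,0],[0.0,0,0,0,0,0]]'
```

```text
clock: 6.25
tcp_pos: [0.5477, 0.1666, 0.0837]
orientation: [-1.964, -2.451, 0.001]
contact_force: [-4.2, -1.5, 7.1]
grip_width: 0.0233
gripper_force: 36.0
clock: 6.55
tcp_pos: [0.5474, 0.1676, 0.0836]
orientation: [1.966, 2.448, -0.003]
contact_force: [-2.6, -8.4, 6.3]
grip_width: 0.0235
gripper_force: 35.8
```

```bash
python3 -m crank '[[0.1,0,0,0,0,0],[0.1,0,0,0,0,0],[0.0,0,0,0,0,0]]'
python3 -m crank '[[-0.1,0,0,0,0,0],[0,0,0,0,0,0],[0,0,0,0,0,0],[0,0,0,0,0,0],[0,0,0,0,0,0]]' 1
python3 -m crank '[[0,0,-0.5,0,0,0],[0,0,-1,0,0,0],[0,0,-1,0,0,0],[0,0,-1,0,0,0],[0,0,-1,0,0,0],[0,0,-1,0,0,0],[0,0,0,0,0,0]]'
python3 - <<'E'
from h import *
f=grab('wrist'); save(f,'w2.png'); w=cloud(f); z=w[...,2]
c,s=np.cos(np.radians(12.4)),np.sin(np.radians(12.4))
fx=(w[...,0]-.5808)*c+(w[...,1]-.0196)*s; fy=-(w[...,0]-.5808)*s+(w[...,1]-.0196)*c
def rep(m,n):
    p=w[m][:,:2].astype(np.float32); print(n,len(p),np.round(np.nanpercentile(fx[m],[1,50,99]),4),np.round(np.nanpercentile(fy[m],[1,50,99]),4),np.round(np.nanmedian(z[m]),4)); print(cv2.minAreaRect(p))
B=(abs(fx)<.08)&(fy>-.09)&(fy<.2)
rep(B&(z>.11)&(z<.12)&(fy>.09),'grip');rep(B&(z>.055)&(z<.064),'profile top')
rep(B&(z>.079)&(z<.095)&(abs(fx)<.02)&(fy<.06)&(fy>0),'knuck+');rep(B&(z>.079)&(z<.095)&(abs(fx)<.02)&(fy<0),'knuck-')
plan([.4625,-.2995,.17],-30,36)
E
```

```text
clock: 6.85
tcp_pos: [0.5475, 0.1676, 0.0836]
orientation: [1.967, 2.443, -0.007]
contact_force: [-0.4, -15.9, 6.8]
grip_width: 0.0233
gripper_force: 35.7
clock: 7.35
tcp_pos: [0.5466, 0.1731, 0.083]
orientation: [-1.964, -2.452, -0.0]
contact_force: [-0.3, -0.7, -0.3]
grip_width: 0.0852
gripper_force: 0.0
clock: 8.05
tcp_pos: [0.5486, 0.173, 0.1964]
orientation: [1.964, 2.449, 0.008]
contact_force: [0.2, -0.1, -0.5]
grip_width: 0.0852
gripper_force: 0.0
grip 691 [-0.013  -0.0017  0.0103] [0.1387 0.1464 0.1524] 0.1154
((0.5482020378112793, 0.16135160624980927), (0.023555709049105644, 0.014428670518100262), 13.13173770904541)
profile top 5986 [-0.0137  0.0262  0.0442] [-0.0135  0.1086  0.1771] 0.0604
((0.5790625214576721, 0.09817308187484741), (0.061791107058525085, 0.20070110261440277), 12.721168518066406)
knuck+ 556 [-0.0114 -0.0013  0.0096] [0.016  0.029  0.0571] 0.0845
((0.5772427320480347, 0.05466441065073013), (0.04396063834428787, 0.029206708073616028), 86.2950439453125)
knuck- 0 nan nan nan
((0.0, 0.0), (0.0, 0.0), 0.0)
row x 36 [-0.682 -0.025  0.034] [ 0.0001 -0.0001  0.0263] max .19; now [0.5477 0.1728 0.1947] clock 8.1
  return np.nanmean(a, axis, out=out, keepdims=keepdims)
  return np.nanmean(a, axis, out=out, keepdims=keepdims)
```

View pics/w2.png

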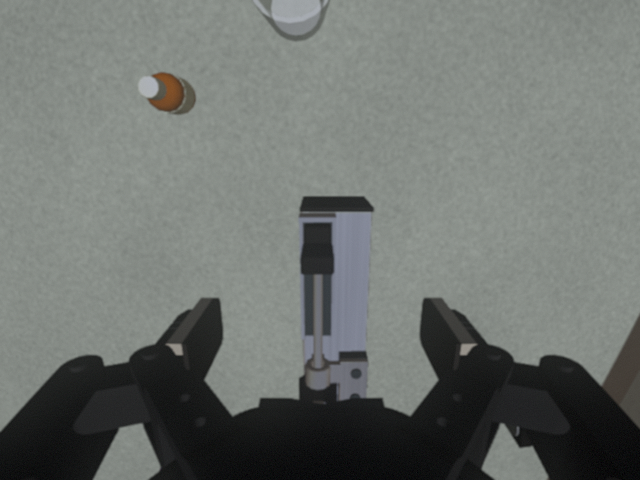

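The pin is fully drawn: force rose against the stop, and the grip, now at (317,255), moved 45 mm to about 147 mm from the gap. The vial and jar are untouched. I'll go to the leaf.

```bash

python3 -m crank '[[-0.94,-0.035,0.047,0,0,0.0364],[-0.94,-0.035,0.047,0,0,0.0364],[-0.94,-0.035,0.047,0,0,0.0364],[-0.94,-0.035,0.047,0,0,0.0364],[-0.94,-0.035,0.047,0,0,0.0364],[-0.94,-0.035,0.047,0,0,0.0364],[-0.94,-0.035,0.047,0,0,0.0364],[-0.94,-0.035,0.047,0,0,0.0364],[-0.94,-0.035,0.047,0,0,0.0364],[-0.94,-0.035,0.047,0,0,0.0364],[-0.94,-0.035,0.047,0,0,0.0364],[-0.94,-0.035,0.047,0,0,0.0364]]'
python3 -m crank '[[-0.94,-0.035,0.047,0,0,0.0364],[-0.94,-0.035,0.047,0,0,0.0364],[-0.94,-0.035,0.047,0,0,0.0364],[-0.94,-0.035,0.047,0,0,0.0364],[-0.94,-0.035,0.047,0,0,0.0364],[-0.94,-0.035,0.047,0,0,0.0364],[-0.94,-0.035,0.047,0,0,0.0364],[-0.94,-0.035,0.047,0,0,0.0364],[-0.94,-0.035,0.047,0,0,0.0364],[-0.94,-0.035,0.047,0,0,0.0364],[-0.94,-0.035,0.047,0,0,0.0364],[-0.94,-0.035,0.047,0,0,0.0364]]'
python3 -m crank '[[-0.94,-0.035,0.047,0,0,0.0364],[-0.94,-0.035,0.047,0,0,0.0364],[0,0,0,0,0,0],[0,0,0,0,0,0]]'
python3 - <<'E'
from h import *
f=grab('wrist'); save(f,'w3.png'); w=cloud(f); z=w[...,2]
c,s=np.cos(np.radians(-30)),np.sin(np.radians(-30))
fx=(w[...,0]-.4625)*c+(w[...,1]+.2995)*s; fy=-(w[...,0]-.4625)*s+(w[...,1]+.2995)*c
def rep(m,n):
    p=w[m][:,:2].astype(np.float32); print(n,len(p),np.round(np.nanpercentile(fx[m],[1,50,99]),4),np.round(np.nanpercentile(fy[m],[1,50,99]),4),np.round(np.nanpercentile(z[m],[5,50,95]),4)); print(cv2.minAreaRect(p))
B=(fx>-.05)&(fx<.09)&(abs(fy)<.06)
rep(B&(z>.05)&(z<.08),'rib'); rep(B&(z>.010)&(z<.03)&(fx<.03),'plate');rep(B&(z>.010)&(z<.04)&(fx>.042),'knuck');rep(B&(z>.02)&(z<.04)&(fx>.042),'knucktop')
plan([.4625,-.2995,.17],-30,6)
E
```

```text
clock: 9.3
tcp_pos: [0.5522, -0.0537, 0.1817]
orientation: [-2.357, -2.077, -0.0]
contact_force: [-0.1, -0.1, 0.0]
grip_width: 0.0855
gripper_force: 0.0
clock: 10.5
tcp_pos: [0.4814, -0.267, 0.1704]
orientation: [-2.677, -1.644, -0.0]
contact_force: [1.2, -0.2, -1.1]
grip_width: 0.0852
gripper_force: 0.0
clock: 10.9
tcp_pos: [0.4632, -0.2986, 0.1685]
orientation: [-2.722, -1.569, -0.0]
contact_force: [1.0, 0.1, -0.3]
grip_width: 0.0856
gripper_force: 0.0
rib 995 [-0.0057 -0.0001  0.006 ] [-0.0276 -0.0014  0.0209] [0.0603 0.0621 0.0633]
((0.46090665459632874, -0.30269578099250793), (0.04955754056572914, 0.011751585640013218), 59.79602813720703)
plate 4510 [-0.0341 -0.008   0.0295] [-0.0379  0.0001  0.0308] [0.016  0.0173 0.0187]
((0.458358496427536, -0.30159711837768555), (0.06989378482103348, 0.06504534929990768), 59.979740142822266)
knuck 909 [0.0423 0.053  0.0661] [-0.0186 -0.0029  0.0108] [0.0163 0.0222 0.0244]
((0.5077686905860901, -0.3303843140602112), (0.030215945094823837, 0.02521423250436783), 60.58476638793945)
knucktop 654 [0.0461 0.0544 0.064 ] [-0.0186 -0.0032  0.0108] [0.0203 0.023  0.0246]
((0.5077851414680481, -0.3303934931755066), (0.030223293229937553, 0.020021317526698112), 60.512786865234375)
row x 6 [-0.017 -0.002 -0.012] [-0.     -0.0001  0.    ] max .19; now [ 0.4638 -0.2979  0.1685] clock 10.95
```

View pics/w3.png

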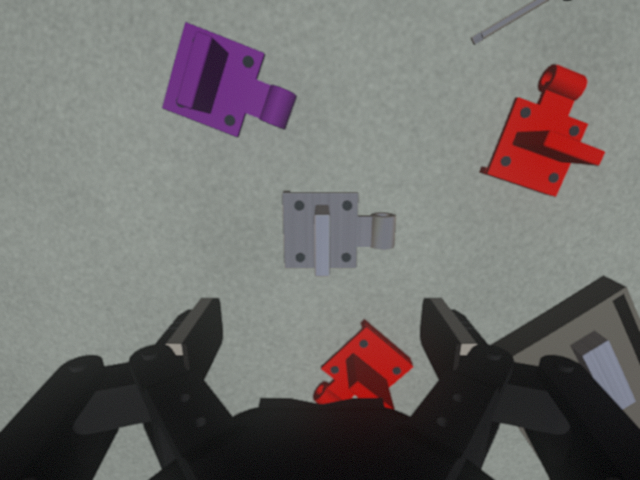

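The grey leaf is right between the pads: rib at (321,240), knuckle at (383,230). The heights of 62, 17 and 24 mm match the given sizes. The rib centre is (0.4607,-0.3025).

```bash
python3 - <<'E'
from h import *
plan([.4607,-.3025,.0295],-30.1,9)
E
```

```text
row x 9 [-0.031 -0.002  0.772] [-0.     -0.0001  0.0003] max .19; now [ 0.4638 -0.2979  0.1685] clock 10.95
```

```bash
python3 -m crank '[[-0.031,-0.002,0.9,0,0,0],[-0.031,-0.002,0.9,0,0,0],[-0.031,-0.002,0.9,0,0,0],[-0.031,-0.002,0.9,0,0,0],[-0.031,-0.002,0.9,0,0,0],[-0.031,-0.002,0.9,0,0,0],[-0.031,-0.002,0.9,0,0,0],[-0.031,-0.002,0.4,0,0,0],[-0.031,-0.002,0.25,0,0,0],[0,0,0,0,0,0],[0,0,0,0,0,0]]'
python3 -m crank '[[0,0,0,0,0,0],[0,0,0,0,0,0],[0,0,0,0,0,0],[0,0,0,0,0,0],[0,0,0,0,0,0],[0,0,0,0,0,0],[0,0,0,0,0,0],[0,0,0,0,0,0]]' 0 70
```

```text
clock: 12.05
tcp_pos: [0.4609, -0.303, 0.0302]
orientation: [2.72, 1.57, 0.001]
contact_force: [-0.5, 0.7, -1.0]
grip_width: 0.0857
gripper_force: 0.0
clock: 12.85
tcp_pos: [0.4606, -0.303, 0.0299]
orientation: [2.721, 1.57, 0.001]
contact_force: [-0.6, 0.3, 4.3]
grip_width: 0.0113
gripper_force: 68.7
```

```bash
python3 -m crank '[[0,0,-0.2,0,0,0],[0,0,-0.5,0,0,0],[0,0,-0.8,0,0,0],[0,0,-0.8,0,0,0],[0,0,-0.8,0,0,0],[0,0,-0.8,0,0,0],[0,0,-0.8,0,0,0],[0,0,-0.8,0,0,0],[0,0,-0.8,0,0,0],[0,0,0,0,0,0],[0,0,0,0,0,0]]'
python3 - <<'E'
from h import *
plan([.5263,.0065,.155],12.4,34)
E
```

```text
clock: 13.95
tcp_pos: [0.4605, -0.3028, 0.1562]
orientation: [2.72, 1.57, 0.002]
contact_force: [-0.7, 1.0, -4.6]
grip_width: 0.011
gripper_force: 68.5
row x 34 [0.475 0.021 0.002] [ 0.     -0.     -0.0277] max .19; now [ 0.4605 -0.3028  0.1562] clock 13.95
```

```bash

python3 -m crank '[[0.25,0.01,0,0,0,-0.0140],[0.475,0.021,0.002,0,0,-0.0277],[0.475,0.021,0.002,0,0,-0.0277],[0.475,0.021,0.002,0,0,-0.0277],[0.475,0.021,0.002,0,0,-0.0277],[0.475,0.021,0.002,0,0,-0.0277],[0.475,0.021,0.002,0,0,-0.0277],[0.475,0.021,0.002,0,0,-0.0277],[0.475,0.021,0.002,0,0,-0.0277],[0.475,0.021,0.002,0,0,-0.0277],[0.475,0.021,0.002,0,0,-0.0277],[0.475,0.021,0.002,0,0,-0.0277]]'
python3 -m crank '[[0.475,0.021,0.002,0,0,-0.0277],[0.475,0.021,0.002,0,0,-0.0277],[0.475,0.021,0.002,0,0,-0.0277],[0.475,0.021,0.002,0,0,-0.0277],[0.475,0.021,0.002,0,0,-0.0277],[0.475,0.021,0.002,0,0,-0.0277],[0.475,0.021,0.002,0,0,-0.0277],[0.475,0.021,0.002,0,0,-0.0277],[0.475,0.021,0.002,0,0,-0.0277],[0.475,0.021,0.002,0,0,-0.0277],[0.475,0.021,0.002,0,0,-0.0277],[0.475,0.021,0.002,0,0,-0.0277]]'
python3 - <<'E'
from h import *
plan([.5263,.0065,.155],12.4,10)
E
```

```text
clock: 15.15
tcp_pos: [0.5085, -0.2039, 0.1552]
orientation: [2.502, 1.9, 0.0]
contact_force: [-0.1, 0.7, -3.3]
grip_width: 0.0114
gripper_force: 68.3
clock: 16.35
tcp_pos: [0.5307, -0.0923, 0.1547]
orientation: [-2.233, -2.209, -0.0]
contact_force: [-0.7, -0.4, -3.9]
grip_width: 0.011
gripper_force: 68.3
row x 10 [ 0.495  0.023 -0.002] [ 0.     -0.     -0.0289] max .19; now [ 0.5307 -0.0923  0.1547] clock 16.35
```

```bash

python3 -m crank '[[0.475,0.021,0,0,0,-0.0277],[0.475,0.021,0,0,0,-0.0277],[0.475,0.021,0,0,0,-0.0277],[0.475,0.021,0,0,0,-0.0277],[0.475,0.021,0,0,0,-0.0277],[0.475,0.021,0,0,0,-0.0277],[0.475,0.021,0,0,0,-0.0277],[0.475,0.021,0,0,0,-0.0277],[0.475,0.021,0,0,0,-0.0277],[0.23,0.01,0,0,0,-0.0137],[0,0,0,0,0,0],[0,0,0,0,0,0]]'
python3 - <<'E'
from h import *
f=grab('wrist'); save(f,'w4.png')
t=grab('top'); s=grab('side')
plan([.5263,.0065,.12],12.4,3)
w=cloud(f); z=w[...,2]
c,s_=np.cos(np.radians(12.4)),np.sin(np.radians(12.4)); p=w-np.array([.58,.0183,0])
for nm,q in(('wrist',p),('top',cloud(t)-np.array([.58,.0183,0]))):
    fx=q[...,0]*c+q[...,1]*s_; fy=-q[...,0]*s_+q[...,1]*c; z=q[...,2]
    def rep(m,n): print(nm,n,m.sum(),*[np.round(np.percentile(a[m],[1,50,99])*1e3,1) for a in(fx,fy,z)] if m.sum()>5 else '')
    rep((abs(fx)<.02)&(abs(fy)<.03)&(z>.12)&(z<.16),'leaf knuckle')
    rep((abs(fx)<.014)&(fy>.005)&(fy<.035)&(z>.083)&(z<.092),'knuck+'); rep((abs(fx)<.014)&(fy<-.005)&(fy>-.05)&(z>.083)&(z<.092),'knuck-')
    rep((abs(fx)<.02)&(fy>.11)&(fy<.18)&(z>.11)&(z<.12),'pin grip')
A=np.hstack([t['image'][180:280,200:340],]); S=s['image'][220:380,260:380]
cv2.imwrite('pics/c4.png',np.hstack([cv2.resize(f['image'][200:440,220:420],(333,400)),cv2.resize(S,(300,400),interpolation=2)])[:,:,::-1])
E
```

```text
clock: 17.55
tcp_pos: [0.5275, -0.0034, 0.1547]
orientation: [1.996, 2.426, -0.0]
contact_force: [-0.7, 0.2, -3.8]
grip_width: 0.0111
gripper_force: 68.3
row x 3 [0.171 0.015 0.579] [ 0.      0.0001 -0.0099] max .19; now [ 0.5275 -0.0037  0.1547] clock 17.7
wrist leaf knuckle 3624 [-19.7  -5.9   8.6] [-25.   -7.5   4.1] [129.8 145.3 149.5]
wrist knuck+ 770 [-8.7 -0.8  8.7] [16.9 25.9 34.8] [83.2 86.1 88.2]
wrist knuck- 0
wrist pin grip 0
top leaf knuckle 0
top knuck+ 0
top knuck- 0
top pin grip 70 [-9.4  2.5 13.9] [141.4 147.  154.5] [110.9 115.  119.2]
```

View pics/c4.png

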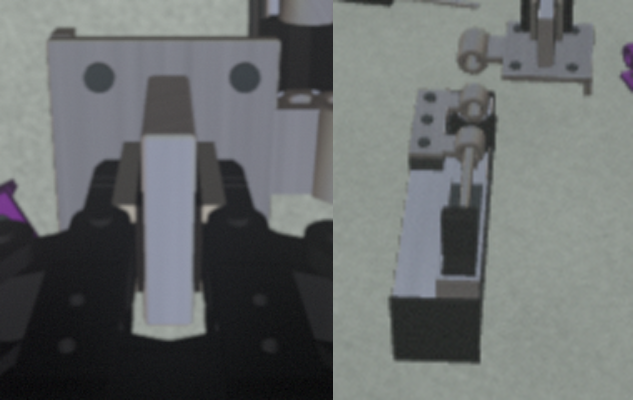

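Wrist crop: the rib is firmly held and the leaf is level, with the fixed knuckle edge in view at right. Side crop: the leaf's knuckle hangs above the gap, still about 10 mm short along y. I'll shift over it and lower to just above the knuckles.

```bash

python3 -m crank '[[0.17,0.015,0.2,0,0,-0.0099],[0.17,0.015,0.4,0,0,-0.0099],[0.17,0.015,0.5,0,0,-0.0099],[0,0,0.5,0,0,0],[0,0,0,0,0,0],[0,0,0,0,0,0],[0,0,0,0,0,0]]'
python3 - <<'E'
from h import *
f=grab('wrist'); s=grab('side')
plan([.5263,.0065,.12],12.4,3)
c,s_=np.cos(np.radians(12.4)),np.sin(np.radians(12.4))
for nm,g in(('wrist',f),('side',s)):
    q=cloud(g)-np.array([.58,.0183,0])
    fx=q[...,0]*c+q[...,1]*s_; fy=-q[...,0]*s_+q[...,1]*c; z=q[...,2]
    def rep(m,n): print(nm,n,m.sum(),*[np.round(np.percentile(a[m],[1,50,99])*1e3,1) for a in(fx,fy,z)] if m.sum()>5 else '')
    rep((fx>-.008)&(fx<.02)&(abs(fy)<.03)&(z>.095)&(z<.13),'leaf knuckle')
    rep((abs(fx)<.014)&(fy>.005)&(fy<.045)&(z>.08)&(z<.092),'knuck+'); rep((abs(fx)<.014)&(fy<-.005)&(fy>-.05)&(z>.08)&(z<.092),'knuck-')
cv2.imwrite('pics/c5.png',np.hstack([cv2.resize(f['image'][200:440,220:420],(333,400)),cv2.resize(s['image'][220:300,280:360],(400,400),interpolation=2)])[:,:,::-1])
E
```

```text
clock: 18.4
tcp_pos: [0.5266, 0.0068, 0.1229]
orientation: [1.968, 2.449, 0.0]
contact_force: [0.2, -0.3, -4.2]
grip_width: 0.0107
gripper_force: 68.2
row x 3 [-0.006 -0.007  0.051] [0.0004 0.     0.0003] max .19; now [0.5267 0.0069 0.1231] clock 18.5
wrist leaf knuckle 2325 [-7.9 -0.2 10.1] [-13.6   4.6  15.5] [ 97.6 115.6 118. ]
wrist knuck+ 1381 [-10.7  -1.5  10.5] [16.9 27.1 36.6] [80.2 85.6 88. ]
wrist knuck- 378 [-10.3  -3.3   9.1] [-37.3 -33.  -27.1] [80.4 85.9 87.9]
side leaf knuckle 179 [-7.8  1.5 12.2] [-12.8   9.   18.3] [ 96.9 113.5 118.9]
side knuck+ 94 [-9.7  0.9 11. ] [15.  30.9 41.2] [80.1 84.9 88.5]
side knuck- 0
```

View pics/c5.png

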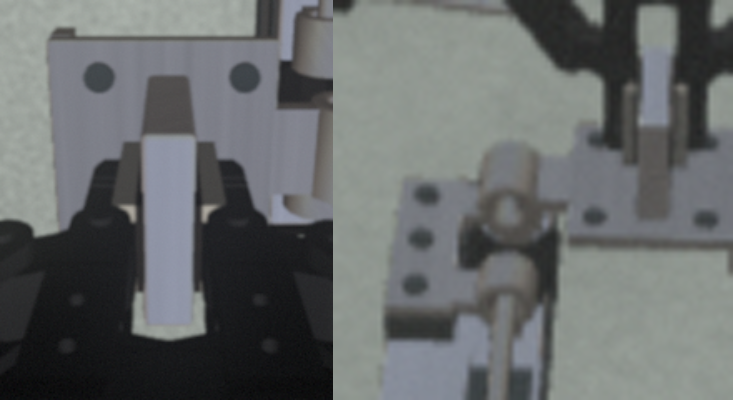

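The leaf knuckle spans about -14.5 to 15.5 mm in y against the gap's ±17, and it is on the axis in x. Both crops show it hanging squarely over the gap. I'll lower it slowly.

```bash

python3 -m crank '[[-0.03,0,0.15,0,0,0],[0,0,0.2,0,0,0],[0,0,0.2,0,0,0],[0,0,0.2,0,0,0],[0,0,0.2,0,0,0],[0,0,0.15,0,0,0],[0,0,0.1,0,0,0],[0,0,0,0,0,0],[0,0,0,0,0,0]]'
python3 -m crank '[[0,0,0.05,0,0,0],[0,0,0.05,0,0,0],[0,0,0.05,0,0,0],[0,0,0,0,0,0],[0,0,0,0,0,0]]'
```

```text
clock: 19.4
tcp_pos: [0.5265, 0.0065, 0.0987]
orientation: [1.967, 2.449, 0.0]
contact_force: [-0.3, 1.0, -3.7]
grip_width: 0.0111
gripper_force: 68.3
clock: 19.9
tcp_pos: [0.5264, 0.0065, 0.0957]
orientation: [-1.967, -2.449, 0.0]
contact_force: [0.1, -0.6, -4.1]
grip_width: 0.011
gripper_force: 68.3
```

```bash

python3 -m crank '[[0,0,0.05,0,0,0],[0,0,0.05,0,0,0],[0,0,0,0,0,0],[0,0,0,0,0,0]]'
python3 -m crank '[[0,0,0.05,0,0,0],[0,0,0,0,0,0],[0,0,0,0,0,0]]'
```

```text
clock: 20.3
tcp_pos: [0.5264, 0.0065, 0.0937]
orientation: [-1.967, -2.449, 0.0]
contact_force: [-0.4, -0.4, -2.8]
grip_width: 0.011
gripper_force: 68.5
clock: 20.6
tcp_pos: [0.5268, 0.0065, 0.0929]
orientation: [1.967, 2.449, 0.001]
contact_force: [0.5, 0.6, -0.7]
grip_width: 0.0112
gripper_force: 68.7
```

```bash

python3 -m crank '[[0,0,0.03,0,0,0],[0,0,0,0,0,0],[0,0,0,0,0,0],[0,0,0,0,0,0]]'
python3 - <<'E'
from h import *
f=grab('wrist'); s=grab('side'); t=grab('top')
o=status.get_obs(); print(np.round(o['contact_force'],1),np.round(o['moment'],2))
c,s_=np.cos(np.radians(12.4)),np.sin(np.radians(12.4))
for nm,g in(('wrist',f),('side',s)):
    q=cloud(g)-np.array([.58,.0183,0])
    fx=q[...,0]*c+q[...,1]*s_; fy=-q[...,0]*s_+q[...,1]*c; z=q[...,2]
    def rep(m,n): print(nm,n,m.sum(),*[np.round(np.percentile(a[m],[1,50,99])*1e3,1) for a in(fx,fy,z)] if m.sum()>5 else '')
    rep((fx>-.008)&(fx<.014)&(abs(fy)<.0155)&(z>.08)&(z<.095),'leaf knuckle')
    rep((abs(fx)<.014)&(fy>.016)&(fy<.045)&(z>.08)&(z<.092),'knuck+')
    m=(fx<-.03)&(fx>-.09)&(abs(fy)<.035)&(z>.07)&(z<.09); A=np.c_[fx[m],fy[m],np.ones(m.sum())]
    co=np.linalg.lstsq(A,z[m],rcond=None)[0]; print(nm,'plate tilt deg',np.round(np.degrees(co[:2]),2),'z at -55',co[2]-.055*co[0])
    rep((abs(fx)<.02)&(fy>.11)&(fy<.18)&(z>.11)&(z<.12),'pin grip')
cv2.imwrite('pics/c6.png',np.hstack([cv2.resize(f['image'][200:440,220:420],(333,400)),cv2.resize(s['image'][220:320,280:380],(400,400),interpolation=2)])[:,:,::-1])
E
```

```text
clock: 21.0
tcp_pos: [0.5267, 0.0065, 0.0926]
orientation: [1.967, 2.449, 0.001]
contact_force: [-3.4, -0.2, 6.8]
grip_width: 0.0109
gripper_force: 69.7
[-2.  -0.3  5.2] [0.08 0.09 0.06]
wrist leaf knuckle 2041 [-7.9 -0.4 10.2] [-14.2   1.6  15. ] [81.1 85.9 88. ]
wrist knuck+ 1853 [-10.5  -1.9  10.1] [16.8 27.2 36.5] [80.4 85.6 88.1]
wrist plate tilt deg [ 0.6  -0.14] z at -55 0.08013414856407422
wrist pin grip 0
side leaf knuckle 101 [-7.7  0.8 11.1] [-14.9   1.2  15.1] [80.8 85.5 88.8]
side knuck+ 89 [-8.8  0.9 11.1] [17.2 31.2 40. ] [80.6 85.  89.4]
side plate tilt deg [0.44 0.07] z at -55 0.08011218152911946
side pin grip 106 [-10.3   0.9  12.4] [141.7 151.2 156.9] [110.2 115.2 117.9]
```

View pics/c6.png

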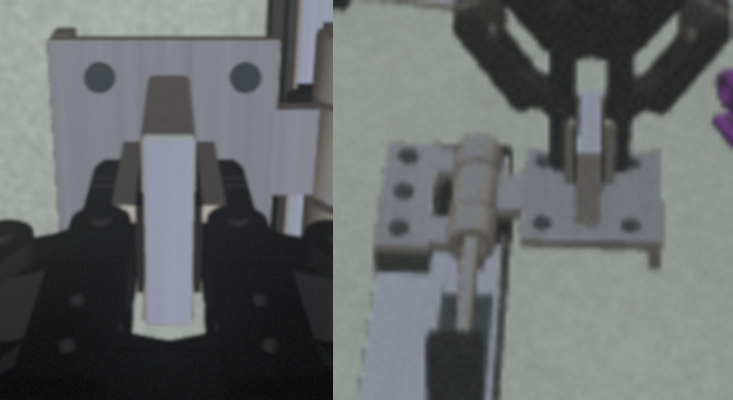

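```bash

python3 -m crank '[[0,-0.02,-0.01,0,0,0],[0,0,0,0,0,0],[0,0,0,0,0,0],[0,0,0,0,0,0],[0,0,0,0,0,0]]'
python3 -c "
from h import *
o=status.get_obs();print(np.round(o['contact_force'],1),np.round(o['moment'],2),np.abs(o['qvel']).max(),np.round(o['tcp_pos'],4),R.from_rotvec(o['orientation']).as_matrix()[:,2].round(4))"
```

```text
clock: 21.65
tcp_pos: [0.5266, 0.0064, 0.0926]
orientation: [1.967, 2.449, 0.001]
contact_force: [0.4, -0.1, 5.2]
grip_width: 0.0112
gripper_force: 69.6
[ 0.4 -0.1  5.2] [ 0.2  -0.54 -0.02] 0.0007098047157352286 [0.5266 0.0064 0.0926] [ 1.2e-03  1.0e-04 -1.0e+00]
```

Lateral force is now zero, and the leaf presses gently on both flanks of the saddle. It is level, still and lined up, so I'm handing in.

```bash
python3 -c "
from bench import r
print(r.hand_in())"
```

```text
the job is handed in; nothing more can be done
None
```

The job is handed in at about 21.7 s on the clock: the pin is drawn back to its stop, and the leaf is still gripped, level and still, with its knuckle seated on the saddle and in line with the fixed knuckles to within about 1 mm by camera.

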